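# Feel three castors for drag and fit the free-running one to the dolly

## Task

Three castors stand wheel up in the wooden board: before you lift any, stroke each wheel round by at least an eighth of a turn to feel its drag, pressing gently so that its sprung axle does not hit bottom. Two of them bind: leave those standing in the board, and fit the one that runs free in the empty corner of the upturned dolly, stem fully home. Once it is fitted, let go and give its wheel a flick that leaves it coasting on by itself, to show that it runs; touch nothing at the end and disturb nothing else.

Things in the scene. Friction and masses are not known exactly. Their poses are not given: they have to be found in the camera images.
- castor_a: one of three like castors, wheel up, about 0.47 kg. Origin: on the stem's axis, underside of the round shoulder (56 mm wide) that rests on the board; z up, y along the axle. Below: stem 16 mm thick, 30 mm long, foot chamfered. Above: steel fork, two flat legs 34 mm wide, outer faces at y = +-22 mm, from 12 to 74 mm above the origin: grip there, closing along y. Wheel top 100 to 105 mm above it, by wear.
- axle_a: sprung axle and rubber wheel (worn unevenly: 73 to 81 mm in diameter; 26 mm wide) of castor_a; origin at the wheel's centre, 64 mm above the castor's, y along the axle. Pressed from above it starts to give at about 2.5 N, then 3 N more per mm, and meets a hard stop after 3 mm (about 11 N).
- wheel_a (a joint): turning angle of castor_a's wheel, rad, no stops, near 0 at the start; grows when the wheel's top moves towards the castor's +x. A free wheel turns with under 0.1 N at its rim and coasts on for a second or so when let go; a binding one drags with 2 to 2.4 N at its rim and stops at once. One of the three is free; which, must be felt.
- castor_b: one of three like castors, wheel up, about 0.47 kg. Origin: on the stem's axis, underside of the round shoulder (56 mm wide) that rests on the board; z up, y along the axle. Below: stem 16 mm thick, 30 mm long, foot chamfered. Above: steel fork, two flat legs 34 mm wide, outer faces at y = +-22 mm, from 12 to 74 mm above the origin: grip there, closing along y. Wheel top 100 to 105 mm above it, by wear.
- axle_b: sprung axle and rubber wheel (worn unevenly: 73 to 81 mm in diameter; 26 mm wide) of castor_b; origin at the wheel's centre, 64 mm above the castor's, y along the axle. Pressed from above it starts to give at about 2.5 N, then 3 N more per mm, and meets a hard stop after 3 mm (about 11 N).
- wheel_b (a joint): turning angle of castor_b's wheel, rad, no stops, near 0 at the start; grows when the wheel's top moves towards the castor's +x. A free wheel turns with under 0.1 N at its rim and coasts on for a second or so when let go; a binding one drags with 2 to 2.4 N at its rim and stops at once. One of the three is free; which, must be felt.
- castor_c: one of three like castors, wheel up, about 0.47 kg. Origin: on the stem's axis, underside of the round shoulder (56 mm wide) that rests on the board; z up, y along the axle. Below: stem 16 mm thick, 30 mm long, foot chamfered. Above: steel fork, two flat legs 34 mm wide, outer faces at y = +-22 mm, from 12 to 74 mm above the origin: grip there, closing along y. Wheel top 100 to 105 mm above it, by wear.
- axle_c: sprung axle and rubber wheel (worn unevenly: 73 to 81 mm in diameter; 26 mm wide) of castor_c; origin at the wheel's centre, 64 mm above the castor's, y along the axle. Pressed from above it starts to give at about 2.5 N, then 3 N more per mm, and meets a hard stop after 3 mm (about 11 N).
- wheel_c (a joint): turning angle of castor_c's wheel, rad, no stops, near 0 at the start; grows when the wheel's top moves towards the castor's +x. A free wheel turns with under 0.1 N at its rim and coasts on for a second or so when let go; a binding one drags with 2 to 2.4 N at its rim and stops at once. One of the three is free; which, must be felt.
- board: wooden board 85 x 320 x 45 mm (x, y, z), fixed, holding the three castors in holes 17.5 mm wide and 36 mm deep, 115 mm apart along its y. Origin: centre of its underside.
- socket (a point): middle of the mouth of the empty corner socket of the upturned black dolly: a round hole 18.5 mm wide, 36 mm deep, facing up, in a corner block 56 x 56 mm whose top is 45 mm above the table. z up.
- dolly: the upturned dolly, fixed; origin on the table below the empty socket. It reaches 300 mm along its +x and 270 mm along +y; its other three corners carry castors as tall as the loose ones, 270 mm (x) and 240 mm (y) away.
- jar: glass jar 72 mm in diameter, 125 mm tall, origin at its foot: bystander.
- can: food can 74 mm in diameter, 110 mm tall, origin at its foot: bystander.
- wrench: wrench 170 mm long lying flat on the table: bystander.
There are look-alikes about, which are no part of the job. What is shaped like the castor_a but blue, pink or purple is not meant.

How it is judged:
By the outcome, as a careful person would: the job done as asked, in the order asked, and still so for the second after the job is handed in, with the robot touching nothing.
It also fails if it takes over 70 s, if anything falls off the work surface, if the arm or the gripper's body presses on something with over 40 N, if the wrist force passes 120 N, or if a joint passes its speed limit or range.

## Robot

A 6-joint arm with a two-finger parallel gripper is mounted at the origin on the work surface. World frame = base frame: x ahead of the robot, y to its left, z up, the work surface at z = 0. Lengths are in m, angles in rad, forces in N, time in s.
With the tool pointing down it reaches from about 0.35 to 0.975 m from the base axis. Payload 4.9 kg.
Tool frame: the origin (TCP) lies between the finger pads; the fingertips stand 25 mm ahead of it and the grasp point (between the pads) lies 6 mm ahead of it; z points along the fingers, y is the line along which they close (so a half turn about z gives the same grasp; the last joint's range is limited). The gripper opens to 85 mm and grips with 20 to 120 N. Pads are 22 mm wide; open, the fingers measure 114 mm over their backs; the gripper's body (76 mm by 85 mm) begins 54 mm behind the grasp point. The pads swing forward as they close: fully open they stand 13 mm farther back than shut.
Start: joints at [-1.341, 0.053, 1.613, -0, 1.476, -0.119], TCP at [0.214, -0.587, 0.256] pointing down, gripper open.
Joint ranges: [-3.01, 3.01], [-1.01, 2.22], [0.06, 2.58], [-1.02, 4.17], [0.09, 2.62], [-3.14, 3.14]. Speed limits (rad/s): [2.57, 2.57, 3.14, 3.14, 3.14, 3.14].

## Interface

Orientations are given as a unit quaternion [w, x, y, z].
In Python, from plant import manip gives the robot as it stands.
- The arm moves only by the shell command python3 -m inch 'ROWS'. ROWS is JSON, a list of rows, each a list of 3 entries, a list of its own where there are three numbers: the shift along the tool's x, y, z in m, then the turn, a rotation vector about the tool's x, y, z in rad, then the opening, from 0 (shut) to 1 (fully open). A call has 1 to 8 rows; each row shifts and turns the commanded pose from where the row before left it, along the tool's axes as they then stand; what a row does not reach is not made up. A row lasts 1/10 s, in which the tool goes at most 50 mm and 8.59 degrees, less where a joint would pass 70% of its speed; a pose out of reach is approached as far as the arm can. A call with a gripper value outside its range is refused whole. The fingers move at their own pace and stop on an object; the grip force is fixed at half the most. Time passes only in rows, so rows that do not move let the fingers close. It gives the time, the measured TCP pose, the force, the opening and the grip force at its end, in the units of the state.
- manip.state(): the state, without advancing time (a new reading comes with each control period).
- manip.grab_frame(name): name is "scene" or "top" or "wrist"; returns (picture, depth): 420x560x3 uint8, red, green, blue; 420x560 float32, m along the optical axis (not along the pixel's ray), 0 where there is no reading.
- manip.camera_params(name): a dict with "camera_matrix" (3x3 intrinsics, pixels), "k1" (the pictures are not rectified: a ray, as slopes to the right and down, at radius r is drawn at 1 + k1 r^2 times it, then the intrinsics apply), "rvec" (rotation vector, rad) and "tvec" (3), from world to camera coordinates, as OpenCV has them. Camera axes: x right, y down, z forward; pixel columns grow to the right and rows downward; lengths in m; the calibration is good to about 2 mm. A picture is of the moment at which its call begins: read the wrist's pose just before it. camera_params takes no time and is no camera call; for the wrist camera it gives the pose at the moment of the call.
- manip.job_done(): hands the job in; it is judged then, once.
Trained networks look in the newest picture that a camera, given by its name, has taken for a name from the list of things; names that differ only in an ending like _2 or _b are one class to them, and where a whole thing is asked for, a point or a joint stands for the part that bears it (a point fixed in the world has none). Each returns a list of dicts, best first, with "score" (0 to 1); they miss things now and then, are a little off and sometimes report something else, mostly with a low value. They report only what shows in the picture. A call takes as long as a camera call. They do not tell look-alikes from the thing itself.
- manip.look_for(camera, label): "point" ([x, y, z] in m, in world coordinates, good to about 4 mm: the middle of the surface that is visible of it).
The state is a dict: "time": time; "joint_pos": joint angles; "joint_vel": joint speeds; "joint_efforts": joint torques, N m; "tool_pos": TCP position; "tool_rot": TCP orientation; "contact_force": force on the tool from outside, world axes, zero at the start; "ft_torque": the same for the moment, N m; "gripper_width": opening from 0.0 (shut) to 1.0 (fully open); "grasp_force": force on a finger pad.
Only numpy, scipy, OpenCV 4.12 (cv2) and the standard library are available. Lean on these libraries where they do the work, as an engineer would, in place of code of your own. Each camera call takes 0.05 s, during which the arm holds its last target. There are 200 camera calls.

## Working session

There is one attempt and no reset: what is moved stays moved. The work goes in short steps, Python scripts to look and compute and a shell command to move; the robot and the scene stay as the last step left them, time stands still between calls to the robot, and variables do not carry over. Pictures are saved under pics/ and viewed, at most 10 in all, crops included, and the job is handed in when it is done.

```bash
mkdir -p pics; cat > h.py <<'E'
import numpy as np, cv2
from plant import manip
def rt(p): return cv2.Rodrigues(np.array(p["rvec"],float))[0], np.array(p["tvec"],float).reshape(3)
def cloud(name):
    p=manip.camera_params(name); im,d=manip.grab_frame(name)
    K=np.array(p["camera_matrix"],float); k1=p["k1"]; R,t=rt(p)
    v,u=np.mgrid[0:d.shape[0],0:d.shape[1]]
    n=cv2.undistortPoints(np.stack([u,v],-1).reshape(-1,1,2).astype(np.float64),K,np.array([k1,0,0,0.])).reshape(*d.shape,2)
    c=np.dstack([n[...,0]*d,n[...,1]*d,d]); w=(c-t)@R
    w[d<=0]=np.nan
    return im,w
def save(im,n): cv2.imwrite('pics/'+n,im[...,::-1])
E
python3 - <<'E'
from h import *
a,wa=cloud("scene"); b,wb=cloud("top")
save(a,'s1.png');save(b,'t1.png')
for c in("scene","top"):
  for l in("castor_a","axle_a","board","socket","dolly","jar","can","wrench"):
    print(c,l,[(np.round(r["point"],3).tolist(),round(r["score"],2)) for r in manip.look_for(c,l)])
print(manip.state())
E
```

```text
scene castor_a [([0.329, -0.205, 0.098], 0.93), ([0.507, -0.185, 0.11], 0.89), ([0.345, -0.076, 0.097], 0.89), ([0.523, -0.299, 0.115], 0.82), ([0.484, -0.069, 0.116], 0.76), ([0.33, 0.23, 0.101], 0.64), ([0.425, 0.102, 0.005], 0.62), ([0.487, -0.077, 0.132], 0.58)]
scene axle_a [([0.323, 0.226, 0.113], 0.95), ([0.488, -0.08, 0.132], 0.85), ([0.345, -0.07, 0.112], 0.82), ([0.525, -0.302, 0.132], 0.67), ([0.508, -0.188, 0.132], 0.66), ([0.321, -0.199, 0.111], 0.56)]
scene board [([0.515, -0.171, 0.044], 0.73), ([0.484, -0.074, 0.134], 0.16)]
scene socket [([0.647, 0.294, 0.033], 0.93)]
scene dolly [([0.651, 0.301, 0.028], 0.7)]
scene jar [([0.765, -0.03, 0.099], 0.7)]
scene can [([0.708, -0.213, 0.094], 0.96)]
scene wrench [([0.424, 0.098, 0.009], 0.98), ([0.524, -0.301, 0.13], 0.3)]
top castor_a [([0.463, -0.08, 0.134], 0.85), ([0.513, -0.299, 0.127], 0.85), ([0.334, -0.083, 0.122], 0.79), ([0.314, 0.215, 0.117], 0.77), ([0.487, -0.189, 0.128], 0.74), ([0.318, -0.202, 0.118], 0.65)]
top axle_a [([0.317, -0.203, 0.127], 0.94), ([0.317, 0.213, 0.127], 0.84), ([0.334, -0.085, 0.131], 0.
[... 450 characters left out ...]
4100145e+00,  5.26722551e-02,  1.61287764e+00,  1.97404975e-05,
        1.47603449e+00, -1.18985052e-01]), 'joint_vel': array([-2.42131060e-05,  3.65048852e-05, -1.18103753e-04,  6.26430864e-04,
        1.34323111e-03,  5.20601696e-05]), 'joint_efforts': array([ 3.59981541e-04, -3.93669176e+01, -3.70468569e+01, -1.55992157e-04,
        3.72469840e-04,  2.33946400e-05]), 'tool_pos': array([ 0.21360439, -0.5873461 ,  0.25633416]), 'tool_rot': array([3.58213794e-06, 9.84832730e-01, 1.73506466e-01, 1.00397414e-05]), 'contact_force': array([-0.60702897, -0.99929737, -0.8672957 ]), 'ft_torque': array([-0.02204405,  0.00882491,  0.02782279]), 'grasp_force': 0.0, 'gripper_width': 1.0016369402597338}
```

View pics/t1.png

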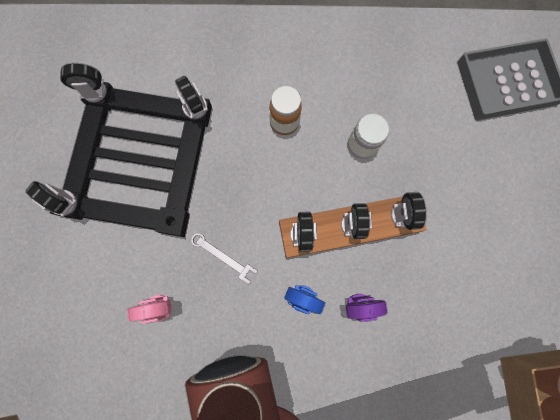

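View pics/s1.png

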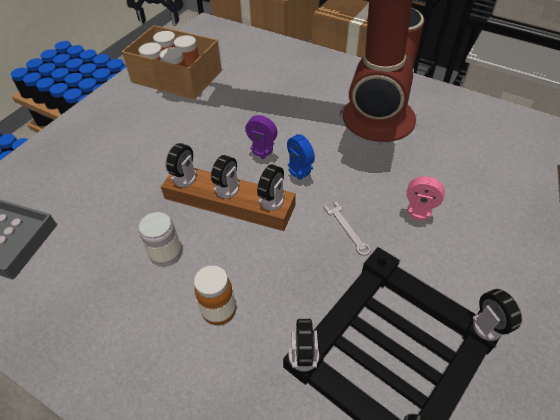

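```bash
python3 - <<'E'
from h import *
for cam in("top","scene"):
  im,w=cloud(cam)
  g=im.astype(int); dark=(g.max(-1)<90)
  print(cam)
  for c in [(0.48,-.08),(0.50,-.192),(0.515,-.302)]:
    near=np.hypot(w[...,0]-c[0],w[...,1]-c[1])<.06
    m=near&dark&(w[...,2]>.10)
    p=w[m]; 
    tp=p[p[:,2]>p[:,2].max()-.012]
    xy=p[:,:2]; C=np.cov(xy.T); e,v=np.linalg.eigh(C); ax=v[:,1]*np.sign(v[0,1])
    print(len(p),'zmax',np.percentile(p[:,2],99).round(4),'mean',p.mean(0).round(4),'top',tp.mean(0).round(4),'yaw',np.degrees(np.arctan2(ax[1],ax[0])).round(1),'ext',np.ptp(xy@ax).round(3),np.ptp(xy@v[:,0]).round(3), 'mid', ((xy@ax).max()/2+(xy@ax).min()/2)*ax+((xy@v[:,0]).max()/2+(xy@v[:,0]).min()/2)*v[:,0])
  # board top
  m=(abs(w[...,2]-.045)<.006)&(g[...,0]>g[...,2]+30)&(abs(w[...,0]-.5)<.12)&(abs(w[...,1]+.19)<.2)
  print('board',cv2.minAreaRect(w[m][:,:2].astype(np.float32)),np.median(w[m][:,2]))
  m=(abs(w[...,2]-.045)<.007)&(np.hypot(w[...,0]-.655,w[...,1]-.31)<.25)
  z=np.nanmedian(w[...,2][m])
  # corner block
  near=(np.hypot(w[...,0]-.49,w[...,1]-.18)<.09)&(w[...,2]>.036)&(w[...,2]<.055)
  p=w[near]; print('block',len(p),cv2.minAreaRect(p[:,:2].astype(np.float32)) if len(p)>3 else '')
  ys,xs=np.nonzero(near)
  if len(ys):
    y0,y1,x0,x1=ys.min()-5,ys.max()+5,xs.min()-5,xs.max()+5
    save(cv2.resize(im[y0:y1,x0:x1],None,fx=5,fy=5,interpolation=cv2.INTER_CUBIC)[:600,:800],f'blk_{cam}.png'); print(x0,y0)
E
```

```text
top
513 zmax 0.1518 mean [ 0.4646 -0.0838  0.1399] top [ 0.4674 -0.0853  0.148 ] yaw 2.2 ext 0.078 0.027 mid [ 0.46665706 -0.08500413]
509 zmax 0.1478 mean [ 0.4853 -0.1939  0.1337] top [ 0.4884 -0.1966  0.1434] yaw 2.9 ext 0.071 0.035 mid [ 0.48832922 -0.19319843]
633 zmax 0.1503 mean [ 0.5068 -0.3057  0.1332] top [ 0.5089 -0.3099  0.1456] yaw 6.7 ext 0.076 0.035 mid [ 0.5092288  -0.30610701]
board ((0.48916393518447876, -0.19776508212089539), (0.08538921922445297, 0.31802937388420105), 10.60053539276123) 0.045973680346290374
block 629 ((0.5120844841003418, 0.2043193280696869), (0.0576062873005867, 0.08207143843173981), 80.87955474853516)
150 194
scene
582 zmax 0.1518 mean [ 0.4821 -0.0789  0.1312] top [ 0.4731 -0.083   0.1474] yaw -7.4 ext 0.081 0.039 mid [ 0.47122621 -0.08125398]
499 zmax 0.1481 mean [ 0.5012 -0.1915  0.1291] top [ 0.4944 -0.1958  0.1434] yaw -9.8 ext 0.074 0.039 mid [ 0.4922461  -0.19416064]
551 zmax 0.1506 mean [ 0.5212 -0.3031  0.1292] top [ 0.5148 -0.3077  0.1459] yaw -4.6 ext 0.079 0.037 mid [ 0.51348583 -0.30490104]
board ((0.4908042848110199, -0.19926387071609497), (0.09016411006450653, 0.32267895340919495), 10.806044578552246) 0.045934392286056926
block 634 ((0.5008297562599182, 0.20674362778663635), (0.05745658650994301, 0.059520211070775986), 80.79110717773438)
358 242
```

```bash
python3 -m inch '[[[0.034,-0.032,0],[0,0,0],0],[[0.034,-0.032,0],[0,0,0],0],[[0.034,-0.032,0],[0,0,0],0],[[0.034,-0.032,0],[0,0,0],0],[[0.034,-0.032,0],[0,0,0],0],[[0.034,-0.032,0],[0,0,0],0]]'
python3 -m inch '[[[0.034,-0.032,0],[0,0,0],0],[[0.034,-0.032,0],[0,0,0],0],[[0.034,-0.032,0],[0,0,0],0],[[0.03,-0.03,0],[0,0,0],0],[[0,0,0],[0,0,0.13],0],[[0,0,0],[0,0,0.13],0],[[0,0,0],[0,0,0],0]]'
cat >> h.py <<'E'
from scipy.spatial.transform import Rotation as Ro
def here():
    s=manip.state(); R=Ro.from_quat(np.roll(s["tool_rot"],-1)).as_matrix(); return np.array(s["tool_pos"]),R
def go(target):  # shift in tool axes
    p,R=here(); return (R.T@(np.array(target)-p)).round(4)
E
python3 - <<'E'
from h import *
im,w=cloud("wrist"); save(im,'w1.png'); p,R=here(); print(p,np.degrees(np.arctan2(R[1,0],R[0,0])),manip.camera_params("wrist")["tvec"])
for i in range(5): print(np.round(manip.state()["contact_force"],2)); manip.grab_frame("wrist")
E
```

```text
time: 1.6
tool_pos: [0.3402, -0.3355, 0.2565]
tool_rot: [0.0, 0.985, 0.173, 0.0]
contact_force: [0.8, 0.4, 0.4]
gripper_width: 0.004
grasp_force: 0.0
time: 2.3
tool_pos: [0.4209, -0.1732, 0.2565]
tool_rot: [0.0, 0.999, 0.045, 0.0]
contact_force: [-0.2, -0.3, 0.3]
gripper_width: -0.002
grasp_force: 0.0
[ 0.42073897 -0.17348714  0.25641946] 5.258771272297211 [-0.20974527  0.34053523  0.50993816]
[0.29 0.5  0.66]
[ 0.1  -0.67  0.42]
[ 1.3   0.43 -0.05]
[ 0.18  0.5  -0.87]
[ 1.34 -0.14 -1.48]
```

View pics/w1.png

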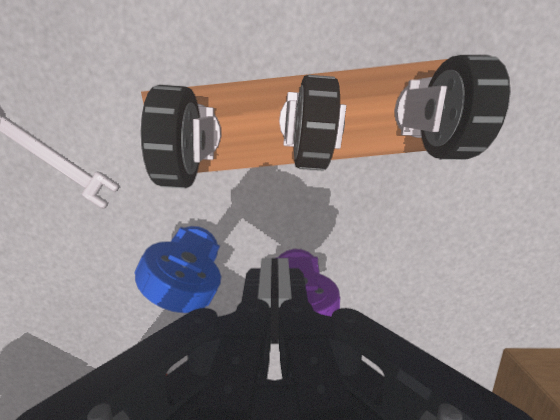

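```bash
cat > meas.py <<'E'
from h import *
def wheels(cam,cs,out=True):
  im,w=cloud(cam); g=im.astype(int); dark=(g.max(-1)<150)
  for c in cs:
    near=(np.hypot(w[...,0]-c[0],w[...,1]-c[1])<.055)&dark
    p=w[near&(w[...,2]>.12)]; zt=np.percentile(p[:,2],98); 
    q=p[p[:,2]>zt-.010]
    (cx,cy),(a,b),th=cv2.minAreaRect(q[:,:2].astype(np.float32))
    if a<b: th-=90
    th=(th+90)%180-90
    e,v=np.linalg.eigh(np.cov(q[:,:2].T)); t2=np.degrees(np.arctan2(v[1,1],v[0,1]));t2=(t2+90)%180-90
    print(cam,'zt',zt.round(4),'rect',round(cx,4),round(cy,4),round(a,3),round(b,3),'yaw',round(th,1),round(t2,1),'mean',q.mean(0).round(4))
if __name__=="__main__":
  cs=[(0.469,-.085),(0.490,-.198),(0.511,-.311)]
  for c in("wrist","top","scene"): wheels(c,cs)
  im,w=cloud("wrist"); g=im.astype(int)
  m=(abs(w[...,2]-.045)<.006)&(g[...,0]>g[...,2]+30)&(abs(w[...,0]-.5)<.12)&(abs(w[...,1]+.19)<.2)
  print('board',cv2.minAreaRect(w[m][:,:2].astype(np.float32)),np.median(w[m][:,2]))
E
python3 meas.py
```

```text
wrist zt 0.317 rect 0.4286 -0.1167 0.005 0.014 yaw -86.6 -84.7 mean [ 0.4283 -0.1176  0.3132]
wrist zt 0.3221 rect 0.4383 -0.1968 0.04 0.007 yaw 81.6 88.9 mean [ 0.4394 -0.1844  0.3174]
wrist zt 0.1468 rect 0.5111 -0.3102 0.053 0.027 yaw 2.1 3.6 mean [ 0.5125 -0.3087  0.143 ]
top zt 0.5553 rect 0.4429 -0.1268 0.012 0.061 yaw -29.3 -33.5 mean [ 0.4445 -0.1265  0.553 ]
top zt 0.5466 rect 0.4515 -0.1709 0.073 0.015 yaw 54.0 55.1 mean [ 0.4509 -0.1714  0.5421]Traceback (most recent call last):
  File "meas.py", line 15, in <module>
    for c in("wrist","top","scene"): wheels(c,cs)
                                     ~~~~~~^^^^^^
  File "meas.py", line 6, in wheels
    p=w[near&(w[...,2]>.12)]; zt=np.percentile(p[:,2],98);
                                 ~~~~~~~~~~~~~^^^^^^^^^^^
    return _quantile_unchecked(
        a, q, axis, out, overwrite_input, method, keepdims, weights)
    return _ureduce(a,
                    func=_quantile_ureduce_func,
    ...<5 lines>...
                    overwrite_input=overwrite_input,
                    method=method)
    r = func(a, **kwargs)
    result = _quantile(arr,
                       quantiles=q,
    ...<2 lines>...
                       out=out,
                       weights=wgt)
    slices_having_nans = np.isnan(arr[-1, ...])
                                  ~~~^^^^^^^^^
IndexError: index -1 is out of bounds for axis 0 with size 0
```

Exclude robot points by capping z.

```bash
sed -i 's/(w\[...,2\]>.12)\]/(w[...,2]>.12)\&(w[...,2]<.158)]/; s/for c in("wrist","top","scene")/for c in("wrist",)/' meas.py; python3 meas.py
```

```text
wrist zt 0.1487 rect 0.4697 -0.0855 0.054 0.026 yaw 1.4 1.9 mean [ 0.4709 -0.0861  0.1448]
wrist zt 0.1444 rect 0.4911 -0.1976 0.05 0.027 yaw 1.0 0.5 mean [ 0.4923 -0.1973  0.1405]
wrist zt 0.1468 rect 0.5114 -0.3102 0.053 0.027 yaw 3.0 3.6 mean [ 0.5126 -0.3086  0.143 ]
board ((0.48855772614479065, -0.18496763706207275), (0.08522335439920425, 0.2942100167274475), 10.65725040435791) 0.043383164227433546
```

```bash
python3 -m inch '[[[0,0,0],[0,0,0.065],0],[[0,0,0],[0,0,0],0]]'; python3 - <<'E'
from h import *
print(here()[0],go((0.4785,-0.198,0.178)))
E
```

```text
time: 3.0
tool_pos: [0.4206, -0.1737, 0.2563]
tool_rot: [-0.0, 1.0, 0.012, -0.0]
contact_force: [0.0, -0.2, 0.2]
gripper_width: -0.002
grasp_force: 0.0
[ 0.42064143 -0.17373958  0.25630128] [0.0573 0.0256 0.0783]
```

```bash
python3 -m inch '[[[0.03,0.013,0.03],[0,0,0],0],[[0.0273,0.0126,0.03],[0,0,0],0],[[0,0,0.0153],[0,0,0],0],[[0,0,0],[0,0,0],0]]'
for i in 1 2; do python3 -m inch '[[[0,0,0.001],[0,0,0],0]]'|grep -E "pos|force"; done
python3 - <<'E'
from h import *
f=[]
for i in range(6): f.append(manip.state()["contact_force"]); manip.grab_frame("wrist")
print(np.mean(f,0),here()[0])
E
```

```text
time: 3.4
tool_pos: [0.4769, -0.1969, 0.1774]
tool_rot: [-0.002, 1.0, 0.012, -0.003]
contact_force: [-0.5, -0.7, 0.0]
gripper_width: -0.0
grasp_force: 0.0
tool_pos: [0.4783, -0.1978, 0.1806]
contact_force: [-0.4, -0.0, 0.7]
grasp_force: 0.0
tool_pos: [0.4789, -0.1981, 0.181]
contact_force: [0.3, -0.2, -0.3]
grasp_force: 0.0
[-0.10320077 -0.20776706 -0.31367487] [ 0.47872452 -0.19801049  0.17990384]
```

```bash
cat > f.py <<'E'
from h import *
f=[]
for i in range(6): f.append(manip.state()["contact_force"]); manip.grab_frame("wrist")
print('F',np.mean(f,0).round(2),'z',here()[0].round(4))
E
python3 -m inch '[[[0,0,0.002],[0,0,0],0],[[0,0,0.002],[0,0,0],0],[[0,0,0],[0,0,0],0],[[0,0,0],[0,0,0],0]]'|grep -E "pos|contact"
python3 -m inch '[[[0,0,0.001],[0,0,0],0],[[0,0,0],[0,0,0],0],[[0,0,0],[0,0,0],0]]'|grep -E "pos|contact"
python3 f.py
```

```text
tool_pos: [0.4785, -0.1978, 0.1747]
contact_force: [-0.5, -0.5, 0.7]
tool_pos: [0.4786, -0.1979, 0.174]
contact_force: [-1.2, -0.7, 0.0]
F [-0.4  -0.28  0.08] z [ 0.4786 -0.1979  0.1741]
```

```bash
for i in 1 2; do 
python3 -m inch '[[[0,0,0.001],[0,0,0],0],[[0,0,0],[0,0,0],0],[[0,0,0],[0,0,0],0]]'|grep -E "pos|contact"; done
python3 -m inch '[[[0,0,0],[0,0,0],0]]'|grep -E "pos|contact"
```

```text
tool_pos: [0.4785, -0.1978, 0.1729]
contact_force: [-0.4, -0.6, -0.1]
tool_pos: [0.4786, -0.1979, 0.1719]
contact_force: [-0.3, -0.2, -1.1]
tool_pos: [0.4786, -0.1979, 0.172]
contact_force: [-0.6, -0.2, 0.0]
```

```bash

python3 -m inch '[[[0,0,0.001],[0,0,0],0],[[0,0,0],[0,0,0],0],[[0,0,0],[0,0,0],0]]'|grep -E "pos|contact"
python3 -m inch '[[[0,0,0],[0,0,0],0]]'|grep -E "pos|contact"
python3 -m inch '[[[0,0,0.0005],[0,0,0],0],[[0,0,0],[0,0,0],0],[[0,0,0],[0,0,0],0]]'|grep -E "pos|contact"
python3 -m inch '[[[0,0,0],[0,0,0],0]]'|grep -E "pos|contact"
```

```text
tool_pos: [0.4786, -0.1979, 0.171]
contact_force: [-0.8, -0.2, -0.3]
tool_pos: [0.4786, -0.1979, 0.171]
contact_force: [0.4, -0.4, -0.6]
tool_pos: [0.4786, -0.1979, 0.1705]
contact_force: [-0.2, -0.8, -0.8]
tool_pos: [0.4786, -0.1979, 0.1705]
contact_force: [0.2, -0.5, 0.6]
```

```bash
for i in 1 2; do
python3 -m inch '[[[0,0,0.0006],[0,0,0],0],[[0,0,0],[0,0,0],0],[[0,0,0],[0,0,0],0]]'|grep -E "pos|contact"
python3 -m inch '[[[0,0,0],[0,0,0],0]]'|grep -E "pos|contact"; done
```

```text
tool_pos: [0.4787, -0.198, 0.1702]
contact_force: [-1.1, 0.9, 2.6]
tool_pos: [0.4787, -0.1979, 0.1702]
contact_force: [-1.5, -0.6, 1.8]
tool_pos: [0.4787, -0.198, 0.1697]
contact_force: [-1.3, 0.7, 3.9]
tool_pos: [0.4787, -0.198, 0.1696]
contact_force: [-0.9, 0.2, 4.1]
```

```bash

python3 -m inch '[[[0,0,0.0006],[0,0,0],0],[[0,0,0],[0,0,0],0]]'|grep -E "pos|contact"
for i in 1 2 3 4 5; do
python3 -m inch '[[[0.003,0,0],[0,0,0],0],[[0.003,0,0],[0,0,0],0]]'|grep -E "pos|contact"; done
python3 - <<'E'
from h import *
im,w=cloud("wrist"); save(im,'w2.png')
E
python3 -m inch '[[[0,0,-0.006],[0,0,0],0],[[0,0,0],[0,0,0],0]]'|grep -E "pos|contact"
python3 - <<'E'
from h import *
im,w=cloud("wrist"); save(im,'w3.png')
a=cv2.imread('pics/w2.png');b=cv2.imread('pics/w3.png');cv2.imwrite('pics/w23.png',np.hstack([a[:,140:540],b[:,140:540]]))
E
```

```text
tool_pos: [0.4787, -0.198, 0.1691]
contact_force: [-1.0, 1.8, 5.4]
tool_pos: [0.4847, -0.198, 0.1693]
contact_force: [-1.9, 1.2, 6.2]
tool_pos: [0.4907, -0.1978, 0.1692]
contact_force: [-1.6, 0.4, 5.8]
tool_pos: [0.4967, -0.1977, 0.1692]
contact_force: [-2.4, -0.2, 6.5]
tool_pos: [0.5028, -0.1975, 0.1692]
contact_force: [-2.3, 0.3, 5.0]
tool_pos: [0.5086, -0.1973, 0.1686]
contact_force: [-1.6, -0.8, 2.8]
tool_pos: [0.5087, -0.1971, 0.1749]
contact_force: [-0.9, -0.2, 0.0]
```

View pics/w23.png

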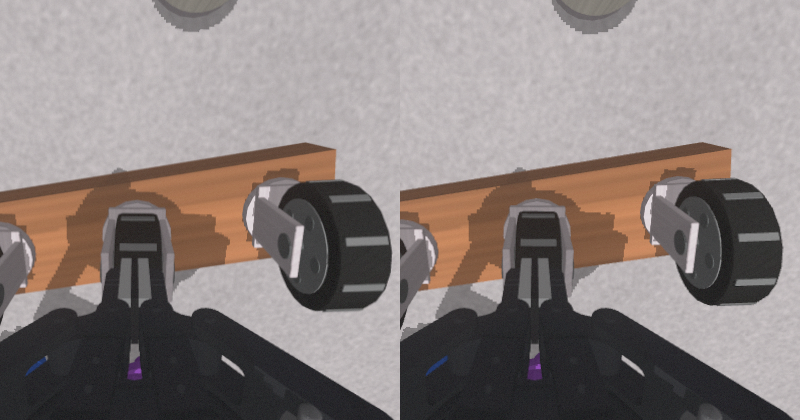

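```bash

python3 -m inch '[[[-0.015,0,-0.002],[0,0,0],0],[[-0.015,0,0],[0,0,0],0],[[0,0,0.002],[0,0,0],0],[[0,0,0.003],[0,0,0],0],[[0,0,0.0028],[0,0,0],0],[[0,0,0],[0,0,0],0]]'|grep -E "pos|contact"
for i in 1 2 3 4; do
python3 -m inch '[[[0.003,0,0],[0,0,0],0],[[0.003,0,0],[0,0,0],0]]'|grep -E "pos|contact"; done
python3 -m inch '[[[0,0,-0.01],[0,0,0],0],[[0,0,-0.01],[0,0,0],0],[[0,0,0],[0,0,0],0]]'
python3 - <<'E'
from h import *
print(go((0.4985,-0.3105,0.185)), go((0.4575,-0.0855,0.185)))
E
```

```text
tool_pos: [0.479, -0.198, 0.1693]
contact_force: [-2.2, 0.7, 4.0]
tool_pos: [0.4853, -0.1981, 0.17]
contact_force: [-2.2, 0.0, 6.1]
tool_pos: [0.4912, -0.1978, 0.1697]
contact_force: [-1.8, 0.4, 4.4]
tool_pos: [0.4972, -0.1977, 0.1697]
contact_force: [-2.1, 0.4, 5.5]
tool_pos: [0.5032, -0.1975, 0.1694]
contact_force: [-2.1, 0.3, 4.5]
time: 10.4
tool_pos: [0.5035, -0.1978, 0.1909]
tool_rot: [0.001, 1.0, 0.012, 0.002]
contact_force: [-0.5, -0.2, -0.0]
gripper_width: -0.001
grasp_force: 0.0
[-0.0077  0.1126  0.0061] [-0.0434 -0.1133  0.0056]
```

```bash

python3 -m inch '[[[-0.0027,0.0376,0],[0,0,0],0],[[-0.0025,0.0375,0],[0,0,0],0],[[-0.0025,0.0375,0],[0,0,0],0],[[0,0,0.007],[0,0,0],0],[[0,0,0.005],[0,0,0],0],[[0,0,0.002],[0,0,0],0],[[0,0,0],[0,0,0],0],[[0,0,0],[0,0,0],0]]'|grep -E "pos|contact"
for i in 1 2 3; do
python3 -m inch '[[[0,0,0.001],[0,0,0],0],[[0,0,0],[0,0,0],0]]'|grep -E "pos|contact"
python3 -m inch '[[[0,0,0],[0,0,0],0]]'|grep -E "contact"; done
```

```text
tool_pos: [0.4977, -0.3091, 0.1749]
contact_force: [-0.1, -0.4, -0.3]
tool_pos: [0.4977, -0.3097, 0.1741]
contact_force: [0.7, -1.1, 0.4]
contact_force: [-0.5, 0.4, -0.6]
tool_pos: [0.4975, -0.31, 0.1727]
contact_force: [0.3, -0.1, 0.3]
contact_force: [0.4, 0.9, -0.8]
tool_pos: [0.4977, -0.3102, 0.1724]
contact_force: [0.2, 1.0, 2.9]
contact_force: [-0.9, 0.5, 2.1]
```

```bash

python3 -m inch '[[[0,0,0.0006],[0,0,0],0],[[0,0,0.0004],[0,0,0],0],[[0,0,0],[0,0,0],0]]'|grep -E "pos|contact"
for i in 1 2 3 4 5; do
python3 -m inch '[[[0.003,0,0],[0,0,0],0],[[0.003,0,0],[0,0,0],0]]'|grep -E "pos|contact"; done
python3 -m inch '[[[0,0,-0.008],[0,0,0],0],[[-0.015,0,0],[0,0,0],0],[[-0.015,0,0],[0,0,0],0],[[0,0,0.002],[0,0,0],0],[[0,0,0.003],[0,0,0],0],[[0,0,0.0028],[0,0,0],0],[[0,0,0],[0,0,0],0]]'|grep -E "pos|contact"
for i in 1 2 3 4; do
python3 -m inch '[[[0.003,0,0],[0,0,0],0],[[0.003,0,0],[0,0,0],0]]'|grep -E "pos|contact"; done
```

```text
tool_pos: [0.4978, -0.3102, 0.1715]
contact_force: [-0.7, 1.5, 4.8]
tool_pos: [0.504, -0.3099, 0.1718]
contact_force: [-0.7, 2.3, 5.5]
tool_pos: [0.5102, -0.3096, 0.1718]
contact_force: [-0.4, 3.1, 6.3]
tool_pos: [0.5162, -0.3094, 0.1718]
contact_force: [-0.2, 2.9, 6.2]
tool_pos: [0.5223, -0.3092, 0.1718]
contact_force: [0.5, 2.9, 5.8]
tool_pos: [0.5282, -0.309, 0.1714]
contact_force: [0.7, 2.1, 4.4]
tool_pos: [0.4981, -0.3103, 0.1716]
contact_force: [-0.3, 1.4, 4.1]
tool_pos: [0.5045, -0.3099, 0.172]
contact_force: [-0.4, 2.7, 5.5]
tool_pos: [0.5107, -0.3096, 0.172]
contact_force: [0.2, 1.1, 5.8]
tool_pos: [0.5167, -0.3093, 0.172]
contact_force: [-0.5, 2.5, 5.9]
tool_pos: [0.5228, -0.3092, 0.172]
contact_force: [-0.3, 2.6, 6.0]
```

```bash
python3 -m inch '[[[0,0,-0.01],[0,0,0],0],[[0,0,-0.014],[0,0,0],0],[[0,0,0],[0,0,0],0]]'
python3 - <<'E'
from h import *
print(here()[0],go((0.4575,-0.0855,0.178)))
E
```

```text
time: 15.2
tool_pos: [0.5227, -0.3104, 0.1981]
tool_rot: [0.002, 1.0, 0.012, 0.002]
contact_force: [0.9, -1.2, 0.4]
gripper_width: -0.003
grasp_force: 0.0
[ 0.52267327 -0.31044569  0.19805076] [-0.0599 -0.2265  0.0191]
```

```bash

python3 -m inch '[[[-0.012,-0.0453,0],[0,0,0],0],[[-0.012,-0.0453,0],[0,0,0],0],[[-0.012,-0.0453,0],[0,0,0],0],[[-0.012,-0.0453,0],[0,0,0],0],[[-0.012,-0.0453,0],[0,0,0],0],[[0,0,0],[0,0,0],0],[[0,0,0.01],[0,0,0],0],[[0,0,0],[0,0,0],0]]'|grep -E "pos|contact"
python3 -m inch '[[[0,0,0.006],[0,0,0],0],[[0,0,0.003],[0,0,0],0],[[0,0,0],[0,0,0],0],[[0,0,0],[0,0,0],0]]'|grep -E "pos|contact"
for i in 1 2 3; do
python3 -m inch '[[[0,0,0.001],[0,0,0],0],[[0,0,0],[0,0,0],0]]'|grep -E "pos|contact"
python3 -m inch '[[[0,0,0],[0,0,0],0]]'|grep -E "contact"; done
```

```text
tool_pos: [0.4556, -0.0849, 0.1835]
contact_force: [-0.6, 1.0, -0.5]
tool_pos: [0.4562, -0.0849, 0.1759]
contact_force: [-0.1, 1.0, 0.0]
tool_pos: [0.4563, -0.0846, 0.1752]
contact_force: [0.1, -0.3, 0.4]
contact_force: [0.3, 0.0, 0.3]
tool_pos: [0.4563, -0.0845, 0.1743]
contact_force: [0.2, 0.5, -0.0]
contact_force: [0.4, -0.2, 0.6]
tool_pos: [0.4564, -0.0845, 0.1737]
contact_force: [-1.3, 0.6, 4.5]
contact_force: [-1.5, 0.8, 3.4]
```

```bash

python3 -m inch '[[[0,0,0.0006],[0,0,0],0],[[0,0,0],[0,0,0],0]]'|grep -E "pos|contact"
for i in 1 2 3 4 5; do
python3 -m inch '[[[0.003,0,0],[0,0,0],0],[[0.003,0,0],[0,0,0],0]]'|grep -E "pos|contact"; done
python3 -m inch '[[[0,0,-0.008],[0,0,0],0],[[-0.015,0,0],[0,0,0],0],[[-0.015,0,0],[0,0,0],0],[[0,0,0.002],[0,0,0],0],[[0,0,0.003],[0,0,0],0],[[0,0,0.0028],[0,0,0],0],[[0,0,0],[0,0,0],0]]'|grep -E "pos|contact"
for i in 1 2 3 4; do
python3 -m inch '[[[0.003,0,0],[0,0,0],0],[[0.003,0,0],[0,0,0],0]]'|grep -E "pos|contact"; done
python3 -m inch '[[[0,0,-0.01],[0,0,0],0],[[0,0,-0.04],[0,0,0],0],[[0,0,-0.04],[0,0,0],0],[[0,0,-0.02],[0,0,0],0],[[0,0,0],[0,0,0],0]]'
python3 - <<'E'
from h import *
print(here()[0],go((0.511,-0.311,0.27)))
E
```

```text
tool_pos: [0.4564, -0.0846, 0.173]
contact_force: [-0.8, 0.9, 5.5]
tool_pos: [0.4623, -0.0846, 0.1733]
contact_force: [-2.9, 0.3, 7.1]
tool_pos: [0.4684, -0.0843, 0.1732]
contact_force: [-1.6, -0.0, 6.4]
tool_pos: [0.4744, -0.0841, 0.1732]
contact_force: [-2.5, -0.0, 6.7]
tool_pos: [0.4804, -0.084, 0.1731]
contact_force: [-2.0, -0.2, 6.0]
tool_pos: [0.4863, -0.0838, 0.1728]
contact_force: [-1.1, 0.5, 4.4]
tool_pos: [0.4567, -0.0846, 0.1732]
contact_force: [-2.1, -0.8, 5.3]
tool_pos: [0.4629, -0.0846, 0.1738]
contact_force: [-2.8, 0.4, 5.9]
tool_pos: [0.4689, -0.0844, 0.1737]
contact_force: [-2.3, 0.5, 5.6]
tool_pos: [0.4749, -0.0842, 0.1736]
contact_force: [-2.4, 0.7, 6.0]
tool_pos: [0.4809, -0.084, 0.1735]
contact_force: [-1.2, 0.4, 4.7]
time: 20.5
tool_pos: [0.482, -0.0845, 0.2874]
tool_rot: [0.001, 1.0, 0.012, 0.004]
contact_force: [0.7, 0.4, 0.1]
gripper_width: -0.001
grasp_force: 0.0
[ 0.48202247 -0.08447726  0.28742637] [0.0234 0.2271 0.0182]
```

```bash

python3 -m inch '[[[-0.005,0.045,0],[0,0,0],1],[[-0.005,0.045,0],[0,0,0],1],[[-0.005,0.045,0],[0,0,0],1],[[-0.005,0.045,0],[0,0,0],1],[[-0.005,0.045,0],[0,0,0],1],[[0,0,0],[0,0,0],1],[[0,0,0],[0,0,0],1]]'
python3 - <<'E'
from meas import *
wheels("wrist",[(0.511,-.311)]); wheels("wrist",[(0.511,-.311)])
im,w=cloud("wrist"); save(im,'w4.png')
g=im.astype(int); m=(np.hypot(w[...,0]-.511,w[...,1]+.311)<.045)&(abs(w[...,2]-.112)<.008)&(g.min(-1)>100)
print('fork top',w[m].mean(0), cv2.minAreaRect(w[m][:,:2].astype(np.float32)))
print(here(),go((.511,-.311,.27)))
E
```

```text
time: 21.2
tool_pos: [0.4598, -0.3099, 0.2807]
tool_rot: [-0.001, 1.0, 0.011, -0.001]
contact_force: [-0.7, 0.7, -0.7]
gripper_width: 0.996
grasp_force: 0.0
wrist zt 0.1469 rect 0.5126 -0.3111 0.052 0.027 yaw 2.6 4.2 mean [ 0.5137 -0.3111  0.1433]
wrist zt 0.1469 rect 0.5123 -0.311 0.052 0.027 yaw 5.9 4.1 mean [ 0.5138 -0.311   0.1433]
fork top [ 0.51427208 -0.31070927  0.1166331 ] ((0.5233877301216125, -0.3097749948501587), (0.05613283812999725, 0.044362954795360565), 3.8846330642700195)
(array([ 0.46056464, -0.30830373,  0.28188343]), array([[ 9.99684893e-01,  2.50892368e-02, -8.03337181e-04],
       [ 2.50900917e-02, -9.99684619e-01,  1.07236155e-03],
       [-7.76179091e-04, -1.09217944e-03, -9.99999102e-01]])) [0.0504 0.004  0.0118]
```

View pics/w4.png

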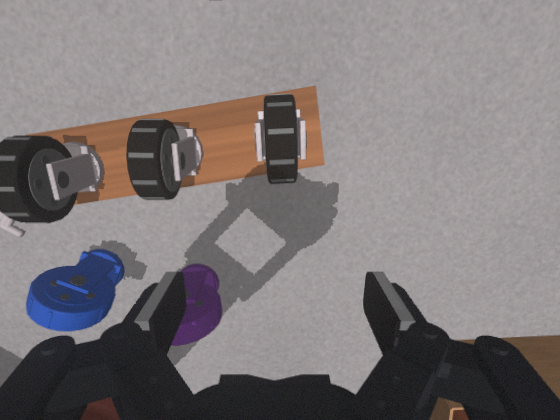

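```bash

python3 -m inch '[[[0,0,0],[0,0,-0.045],1],[[0.026,0.003,0.01],[0,0,0],1],[[0.0247,0.0033,0.01],[0,0,0],1],[[0,0,0.03],[0,0,0],1],[[0,0,0.03],[0,0,0],1],[[0,0,0],[0,0,0],1],[[0,0,0],[0,0,0],1]]'|grep -E "pos|contact"
python3 - <<'E'
from h import *
print(here(),go((.5115,-.311,.109)))
E
```

```text
tool_pos: [0.5116, -0.3111, 0.2026]
contact_force: [0.4, -1.0, 1.2]
(array([ 0.51160776, -0.31110477,  0.20261546]), array([[ 9.97532993e-01,  7.01946872e-02, -7.95740894e-04],
       [ 7.01953163e-02, -9.97532952e-01,  7.92335617e-04],
       [-7.38160012e-04, -8.46238203e-04, -9.99999370e-01]])) [-0.     -0.      0.0936]
```

```bash

python3 -m inch '[[[0,0,0.025],[0,0,0],1],[[0,0,0.025],[0,0,0],1],[[0,0,0.022],[0,0,0],1],[[0,0,0.015],[0,0,0],1],[[0,0,0.006],[0,0,0],1],[[0,0,0],[0,0,0],1],[[0,0,0],[0,0,0],1]]'|grep -E "pos|contact"
python3 -m inch '[[[0,0,0],[0,0,0],0],[[0,0,0],[0,0,0],0],[[0,0,0],[0,0,0],0],[[0,0,0],[0,0,0],0],[[0,0,0],[0,0,0],0]]'
```

```text
tool_pos: [0.5124, -0.3129, 0.1114]
contact_force: [-0.3, -0.6, 0.6]
time: 23.25
tool_pos: [0.5121, -0.3127, 0.1106]
tool_rot: [0.001, 0.999, 0.034, 0.001]
contact_force: [0.2, 0.4, 3.8]
gripper_width: 0.505
grasp_force: 63.6
```

```bash

python3 -m inch '[[[0,0,-0.01],[0,0,0],0],[[0,0,-0.02],[0,0,0],0],[[0,0,-0.03],[0,0,0],0],[[0,0,-0.04],[0,0,0],0],[[0,0,-0.04],[0,0,0],0],[[0,0,-0.03],[0,0,0],0],[[0,0,0],[0,0,0],0]]'
python3 -m inch '[[[-0.01,-0.03,0],[0,0,0],0],[[-0.01,-0.044,0],[0,0,0],0],[[-0.01,-0.044,0],[0,0,0],0],[[-0.01,-0.044,0],[0,0,0],0],[[-0.01,-0.044,0],[0,0,0],0],[[0,-0.044,0],[0,0,0],0],[[0,-0.044,0],[0,0,0],0]]'|grep -E "pos|grasp"
python3 -m inch '[[[0,-0.044,0],[0,0,0],0],[[0,-0.044,0],[0,0,0],0],[[0,-0.044,0],[0,0,0],0],[[0,-0.044,0],[0,0,0],0],[[0,-0.03,0],[0,0,0],0],[[0,0,0],[0,0,0],0],[[0,0,0],[0,0,0],0]]'
python3 - <<'E'
from h import *
im,w=cloud("wrist"); save(im,'w5.png'); print(here())
np.save('w5.npy',w)
E
```

```text
time: 23.95
tool_pos: [0.5129, -0.3133, 0.2851]
tool_rot: [0.003, 0.999, 0.034, 0.003]
contact_force: [0.6, -1.4, -3.6]
gripper_width: 0.504
grasp_force: 64.5
tool_pos: [0.4393, -0.0205, 0.2761]
grasp_force: 64.2
time: 25.35
tool_pos: [0.4259, 0.1831, 0.2766]
tool_rot: [0.001, 0.999, 0.035, -0.003]
contact_force: [-0.5, -0.3, -5.0]
gripper_width: 0.507
grasp_force: 64.6
(array([0.42629922, 0.18258111, 0.27719806]), array([[ 0.99761292,  0.06893325, -0.00408273],
       [ 0.0689271 , -0.99762037, -0.00162746],
       [-0.00418521,  0.00134216, -0.99999034]]))
```

View pics/w5.png

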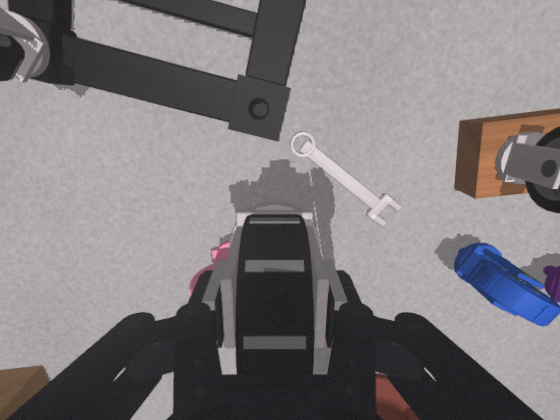

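```bash
python3 - <<'E'
from h import *
def ray(cam,uv,z):
    p=manip.camera_params(cam);K=np.array(p["camera_matrix"],float);R,t=rt(p)
    n=cv2.undistortPoints(np.array([[uv]],float),K,np.array([p["k1"],0,0,0.]))[0,0]
    d=R.T@np.array([*n,1]); c=-R.T@t; return c+d*(z-c[2])/d[2]
w=np.load('w5.npy'); im=cv2.imread('pics/w5.png')
g=cv2.cvtColor(im,cv2.COLOR_BGR2GRAY); roi=g[85:135,235:285]
print(roi[24].tolist())
z=w[85:135,235:285,2]; print('block z',np.nanmedian(z), 'hole min',np.nanmin(z))
hm=(z<np.nanmedian(z)-.008); ys,xs=np.nonzero(hm[5:45,5:45]); print('depth hole px',xs.mean()+240,ys.mean()+90,len(xs))
for uv in [(259,109),(xs.mean()+240,ys.mean()+90)]: print(uv,ray("wrist",uv,.045), ray("wrist",uv,float(np.nanmedian(z))))
blk=(np.hypot(w[...,0]-.50,w[...,1]-.205)<.05)&(abs(w[...,2]-np.nanmedian(z))<.004)
print(cv2.minAreaRect(w[blk][:,:2].astype(np.float32)))
for c in("top","scene"):
    i,ww=cloud(c); print(c,[(r["point"],r["score"]) for r in manip.look_for(c,"socket")][:2])
    gi=i.max(-1); 
    m=(np.hypot(ww[...,0]-.50,ww[...,1]-.205)<.022)
    lo=m&(ww[...,2]<.036); print('low px',lo.sum(), ww[lo].mean(0) if lo.sum() else '', 'darkest', np.median(ww[m&(gi<np.percentile(gi[m],8))],0))
E
```

```text
[68, 72, 70, 70, 68, 71, 70, 68, 70, 68, 68, 70, 69, 51, 48, 42, 45, 48, 62, 68, 67, 68, 69, 70, 70, 70, 68, 71, 70, 72, 72, 68, 62, 48, 60, 71, 73, 69, 71, 69, 71, 73, 72, 73, 71, 71, 71, 71, 72, 71]
block z 0.04321383759255816 hole min -0.003466042917461665
depth hole px 258.6266094420601 108.25751072961373 233
(259, 109) [0.50148926 0.20517463 0.045     ] [0.50144368 0.20525343 0.04321384]
(np.float64(258.6266094420601), np.float64(108.25751072961373)) [0.50220384 0.20560638 0.045     ] [0.50216194 0.20568739 0.04321384]
((0.5012106895446777, 0.2065345048904419), (0.055911846458911896, 0.05566837638616562), 80.14461517333984)
top [([0.7018, 0.2739, 0.029], 0.88)]
low px 46 [0.50268743 0.21191354 0.01698877] darkest [0.50257352 0.21421899 0.02396073]
scene [([0.6454, 0.2979, 0.031], 0.55)]
low px 29 [0.4920255  0.20581507 0.02793572] darkest [0.49204311 0.20766619 0.03444394]
```

```bash

python3 -m inch '[[[0.026,-0.006,0],[0,0,0],0],[[0.026,-0.006,0],[0,0,0],0],[[0.025,-0.006,0.02],[0,0,0],0],[[0,0,0.035],[0,0,0],0],[[0,0,0.035],[0,0,0],0],[[0,0,0.025],[0,0,0],0],[[0,0,0],[0,0,0],0],[[0,0,0],[0,0,0],0]]'
python3 - <<'E'
from h import *
for i in range(3): manip.grab_frame("wrist")
im,w=cloud("wrist"); a,_=cloud("scene"); save(np.hstack([cv2.resize(im[60:420,140:420],(400,514)),cv2.resize(a[180:320,320:440],(400,514))]),'w6.png'); print(here(),go((.502,.206,.111)))
E
```

```text
time: 26.4
tool_pos: [0.5031, 0.2058, 0.165]
tool_rot: [0.0, 0.999, 0.034, -0.0]
contact_force: [0.2, 0.5, -4.2]
gripper_width: 0.502
grasp_force: 64.6
(array([0.504089  , 0.20661014, 0.16703395]), array([[ 9.97635882e-01,  6.86192945e-02,  3.74689345e-03],
       [ 6.86160780e-02, -9.97642658e-01,  9.80523463e-04],
       [ 3.80534357e-03, -7.21108257e-04, -9.99992500e-01]])) [-0.0023  0.0005  0.056 ]
```

View pics/w6.png

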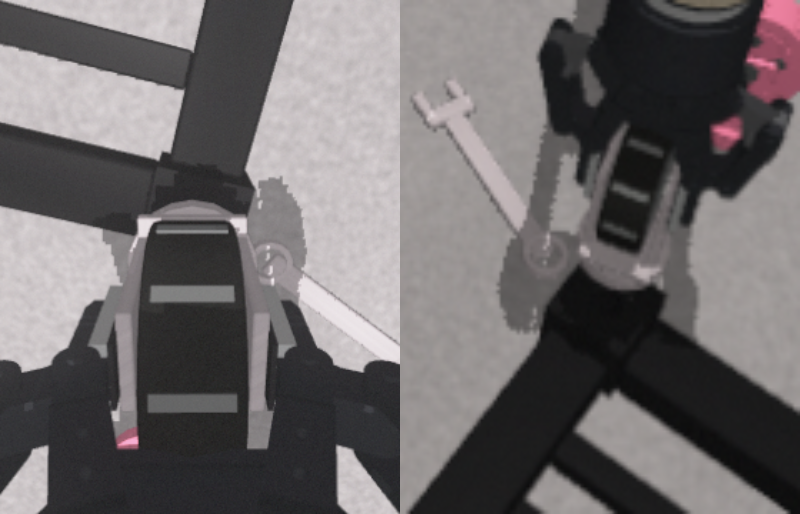

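```bash

python3 -m inch '[[[-0.002,0.0003,0],[0,0,0],0],[[0,0,0],[0,0,0],0],[[0,0,0.01],[0,0,0],0],[[0,0,0.008],[0,0,0],0],[[0,0,0],[0,0,0],0],[[0,0,0],[0,0,0],0],[[0,0,0],[0,0,0],0]]'|grep -E "pos|rot|contact"
python3 - <<'E'
from h import *
print(here(),go((.502,.206,.111)))
E
```

```text
tool_pos: [0.501, 0.206, 0.1467]
tool_rot: [-0.0, 0.999, 0.034, 0.0]
contact_force: [-0.2, 0.0, -5.3]
(array([0.50100931, 0.20598434, 0.14672429]), array([[ 9.97634851e-01,  6.87363984e-02,  1.06354260e-04],
       [ 6.87363938e-02, -9.97634856e-01,  4.61102346e-05],
       [ 1.09272168e-04, -3.86907687e-05, -9.99999993e-01]])) [0.001  0.0001 0.0357]
```

```bash

python3 -m inch '[[[0.0007,0,0.003],[0,0,0],0],[[0,0,0.003],[0,0,0],0],[[0,0,0.002],[0,0,0],0],[[0,0,0],[0,0,0],0]]'|grep -E "pos|contact"
python3 -m inch '[[[0,0,0.002],[0,0,0],0],[[0,0,0.002],[0,0,0],0],[[0,0,0],[0,0,0],0]]'|grep -E "pos|contact"
python3 -m inch '[[[0,0,0],[0,0,0],0]]'|grep -E "pos|contact"
```

```text
tool_pos: [0.5013, 0.2059, 0.1382]
contact_force: [0.2, 0.2, -5.4]
tool_pos: [0.5014, 0.2059, 0.1343]
contact_force: [0.2, 0.3, -4.9]
tool_pos: [0.5016, 0.206, 0.1346]
contact_force: [0.4, 0.3, -4.3]
```

```bash

for i in 1 2 3; do python3 -m inch '[[[0,0,0.003],[0,0,0],0],[[0,0,0.003],[0,0,0],0],[[0,0,0],[0,0,0],0]]'|grep -E "pos|contact"; done
python3 -m inch '[[[0,0,0.002],[0,0,0],0],[[0,0,0.002],[0,0,0],0],[[0,0,0],[0,0,0],0],[[0,0,0],[0,0,0],0]]'|grep -E "pos|contact"
```

```text
tool_pos: [0.5012, 0.2059, 0.1279]
contact_force: [0.6, -0.2, -4.5]
tool_pos: [0.5012, 0.2059, 0.122]
contact_force: [-1.2, -0.8, -4.3]
tool_pos: [0.5012, 0.2059, 0.116]
contact_force: [0.2, -0.6, -5.0]
tool_pos: [0.5016, 0.206, 0.1127]
contact_force: [0.6, -0.0, -4.1]
```

```bash

for i in 1 2 3 4; do python3 -m inch '[[[0,0,0.0008],[0,0,0],0],[[0,0,0],[0,0,0],0]]'|grep -E "pos|contact"; done
```

```text
tool_pos: [0.5016, 0.206, 0.1119]
contact_force: [-0.5, -0.8, -4.8]
tool_pos: [0.5015, 0.206, 0.111]
contact_force: [-0.6, -0.7, -5.2]
tool_pos: [0.5017, 0.206, 0.1107]
contact_force: [-1.1, -0.6, -1.7]
tool_pos: [0.5018, 0.2061, 0.1106]
contact_force: [-4.5, -1.7, 4.8]
```

```bash

python3 -m inch '[[[0,0,0],[0,0,0],1],[[0,0,0],[0,0,0],1],[[0,0,0],[0,0,0],1],[[0,0,0],[0,0,0],1],[[0,0,0],[0,0,0],1]]'|grep -E "pos|contact|width"
python3 -m inch '[[[0,0,-0.01],[0,0,0],1],[[0,0,-0.02],[0,0,0],1],[[0,0,-0.03],[0,0,0],1],[[0,0,-0.04],[0,0,0],1],[[-0.02,0,-0.03],[0,0,0],0],[[-0.03,0,-0.03],[0,0,0],0],[[0,0,0],[0,0,0],0],[[0,0,0],[0,0,0],0]]'
python3 - <<'E'
from meas import *
for i in range(3): manip.grab_frame("wrist")
wheels("wrist",[(0.5015,.206)])
im,w=cloud("wrist");a,_=cloud("scene"); save(np.hstack([cv2.resize(im[0:360,140:420],(400,514)),cv2.resize(a[180:320,320:440],(400,514))]),'w7.png'); print(here()[0],go((.491,.206,.19)))
E
```

```text
tool_pos: [0.5017, 0.206, 0.1095]
contact_force: [0.1, 0.2, 0.1]
gripper_width: 1.002
time: 31.55
tool_pos: [0.4519, 0.2027, 0.2713]
tool_rot: [-0.0, 0.999, 0.035, 0.002]
contact_force: [-0.4, 0.1, -0.6]
gripper_width: 0.327
grasp_force: 0.0
wrist zt 0.1468 rect 0.5021 0.2075 0.052 0.026 yaw 3.7 3.9 mean [0.504  0.2075 0.1433]
[0.45158441 0.20235371 0.26800974] [ 0.0398 -0.001   0.0779]
```

View pics/w7.png

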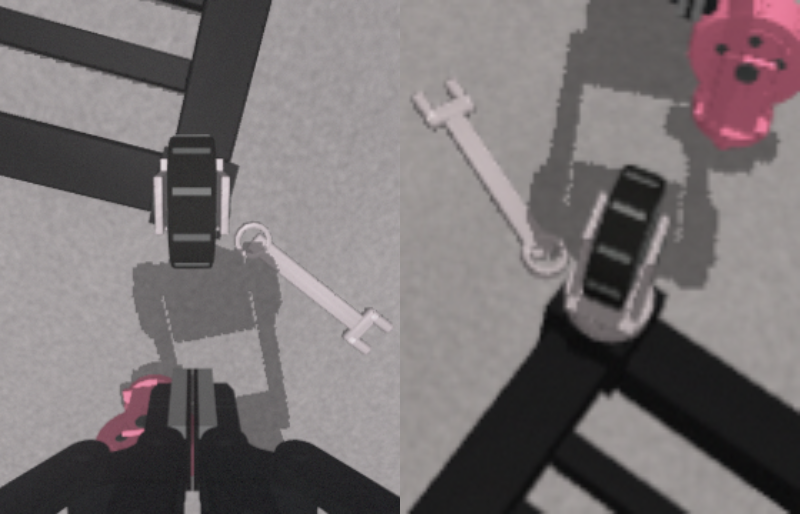

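```bash

python3 -m inch '[[[0.02,-0.001,0.03],[0,0,0],0],[[0.0165,0,0.03],[0,0,0],0],[[0,0,0.012],[0,0,0],0],[[0,0,0],[0,0,0],0],[[0,0,0],[0,0,0],0],[[0,0,0],[0,0,0],0]]'
python3 - <<'E'
from h import *
print(here()[0],go((.488,.2065,.176)))
E
```

```text
time: 32.45
tool_pos: [0.4886, 0.2063, 0.1993]
tool_rot: [-0.0, 0.999, 0.035, 0.001]
contact_force: [0.8, 0.9, 0.0]
gripper_width: 0.002
grasp_force: 0.0
[0.48855535 0.20633776 0.19933685] [-0.0006 -0.0002  0.0233]
```

```bash

python3 -m inch '[[[0,0,0.01],[0,0,0],0],[[0,0,0.008],[0,0,0],0],[[0,0,0.005],[0,0,0],0],[[0,0,0],[0,0,0],0],[[0,0,0],[0,0,0],0],[[0,0,0],[0,0,0],0]]'|grep -E "pos|contact"
for i in 1 2 3; do python3 -m inch '[[[0,0,0.001],[0,0,0],0],[[0,0,0],[0,0,0],0],[[0,0,0],[0,0,0],0]]'|grep -E "pos|contact";done
```

```text
tool_pos: [0.4883, 0.2061, 0.1748]
contact_force: [0.2, 0.2, -0.2]
tool_pos: [0.4881, 0.2061, 0.1736]
contact_force: [-0.2, 0.9, -0.2]
tool_pos: [0.4881, 0.2061, 0.1727]
contact_force: [-0.4, -0.2, 1.3]
tool_pos: [0.4884, 0.2061, 0.1721]
contact_force: [-0.6, -1.0, 3.1]
```

```bash

python3 -m inch '[[[0,0,0.0006],[0,0,0],0],[[0,0,0],[0,0,0],0]]'|grep -E "pos|contact"
python3 -m inch '[[[0.008,0,0],[0,0,0],0],[[0.022,0,0],[0,0,0],0],[[0.035,0,-0.03],[0,0,0],0],[[0.02,0,-0.04],[0,0,0],0]]'
python3 - <<'E'
from h import *
ims=[]
for i in range(6): ims.append(cloud("scene")[0][180:320,340:420])
save(cv2.resize(np.hstack(ims),(800,234)),'f.png')
print([np.abs(ims[i+1].astype(int)-ims[i])[20:90,30:60].mean().round(1) for i in range(5)],manip.state()["time"])
E
```

```text
tool_pos: [0.4884, 0.2061, 0.1715]
contact_force: [-0.9, -0.4, 5.4]
time: 34.55
tool_pos: [0.5724, 0.2114, 0.2375]
tool_rot: [0.001, 0.999, 0.034, -0.003]
contact_force: [1.0, 0.5, 0.3]
gripper_width: 0.002
grasp_force: 0.0
[np.float64(6.4), np.float64(4.1), np.float64(3.7), np.float64(3.5), np.float64(3.3)] 34.85
```

View pics/f.png

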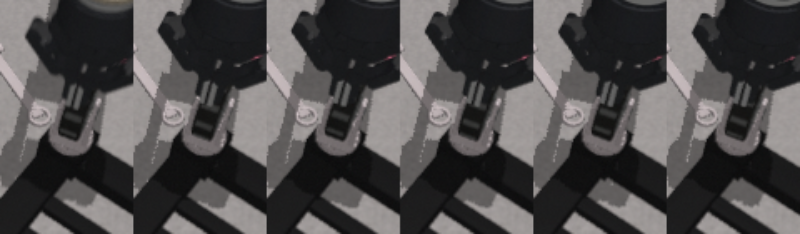

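```bash

python3 -m inch '[[[0,0,-0.04],[0,0,0],0],[[0,0,-0.02],[0,0,0],0],[[0,0,0],[0,0,0],0],[[0,0,0],[0,0,0],0],[[0,0,0],[0,0,0],0],[[0,0,0],[0,0,0],0],[[0,0,0],[0,0,0],0],[[0,0,0],[0,0,0],0]]'|grep -E "time|pos"
python3 - <<'E'
from h import *
f=cv2.imread('pics/f.png'); f=cv2.resize(f,(480,140),interpolation=cv2.INTER_AREA).astype(int)
F=[f[:,80*i:80*i+80] for i in range(6)]
ims=[cloud("scene")[0][180:320,340:420][...,::-1].astype(int) for i in range(5)]
s=np.s_[62:82,36:54]
print([np.abs(F[i+1]-F[i])[s].mean().round(1) for i in range(5)],[np.abs(ims[i+1]-ims[i])[s].mean().round(1) for i in range(4)])
big=np.vstack([np.hstack([cv2.resize(x.astype(np.uint8)[45:100,20:70],(130,143)) for x in F]),np.hstack([cv2.resize(x.astype(np.uint8)[45:100,20:70],(130,143)) for x in ims+ims[-1:]])])
cv2.imwrite('pics/f2.png',big)
E
```

```text
time: 35.65
tool_pos: [0.5726, 0.2118, 0.3001]
[np.float64(12.3), np.float64(13.2), np.float64(12.1), np.float64(12.3), np.float64(11.7)] [np.float64(11.2), np.float64(10.6), np.float64(9.0), np.float64(7.9)]
```

View pics/f2.png

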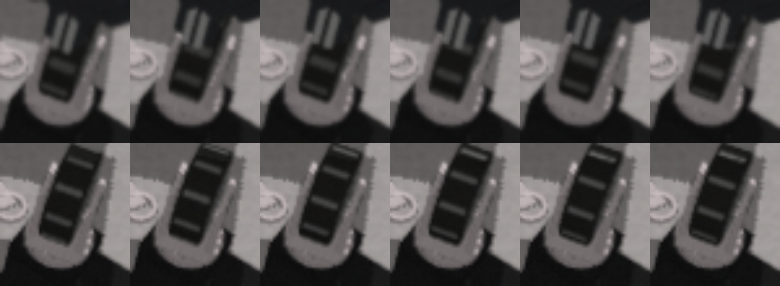

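The tread bars shift from frame to frame, and are still shifting more than 1 s after the finger left. So the wheel is coasting by itself, and the tool is well clear.

```bash
python3 -c "
from plant import manip
print(manip.job_done())"
```

```text
the job is handed in; nothing more can be done
None
```

The job is handed in: I stroked all three wheels, left the two that bind (about 2 N drag) in the board, and fitted the free one (at the −y end of the board) fully home in the empty dolly corner; after a flick its wheel coasted for over a second with nothing touching it.

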